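# Tong a brass spacer out of a deep housing pocket onto its pin

## Robot

A 6-joint arm with a two-finger parallel gripper is mounted at the origin on the work surface. World frame = base frame: x ahead of the robot, y to its left, z up, the work surface at z = 0. Lengths are in m, angles in rad, forces in N, time in s.
With the tool pointing down it reaches from about 0.325 to 0.9 m from the base axis. Payload 6.1 kg.
Tool frame: the origin (TCP) lies midway between the tips of the shut fingers; the grasp point (between the pads) lies 19 mm behind it; x points along the fingers, y is the direction in which the jaws open and shut, and the axes are right-handed (so a half turn about x gives the same grasp; the last joint's range is limited). The gripper opens to 85 mm and grips with 20 to 120 N. Pads are 22 mm wide; open, the fingers measure 114 mm over their backs; the gripper's body (76 mm by 85 mm) begins 54 mm behind the grasp point. The pads swing forward as they close: fully open they stand 13 mm farther back than shut.
Start: joints at [1.046, 0.22, 1.526, -0, 1.395, -0.126], TCP at [0.243, 0.576, 0.231] pointing down, gripper open.
Joint ranges: [-2.98, 2.98], [-0.91, 2.08], [0.09, 2.57], [-1.24, 4.39], [0.2, 2.65], [-2.68, 2.68]. Speed limits (rad/s): [2.57, 2.57, 3.01, 3.14, 3.14, 3.14].

## Interface

Orientations are given as [roll, pitch, yaw] about the fixed x, y, z axes, in that order (R = Rz(yaw) Ry(pitch) Rx(roll)).
In Python, from plant import movep, move_l, set_joints, gripper_to, hold, inverse_kinematics, observe, get_image, get_calibration, Unreachable, job_done gives the robot as it stands. Calls block until the motion is done:
- movep(position, orientation): joint-space move of the TCP to a pose.
- move_l(position, feed=0.15, rotation=None, max_force=None): straight line of the TCP; rotation=None keeps the orientation; feed is the mean speed in m/s. With max_force (N) it stops when the force on the tool has changed by that much, and returns True; else False.
- set_joints(angles): joint-space move.
- gripper_to(opening, f_grip=None): finger opening in m; f_grip is the grip in N (None keeps the last); returns when the fingers have stopped.
- hold(seconds).
- inverse_kinematics(position, orientation): joint angles nearest the present ones, or None.
- observe(): the state.
- get_image(name): name is "scene" or "top"; returns (picture, depth): 384x512x3 uint8, red, green, blue; 384x512 float32, m along the optical axis (not along the pixel's ray), 0 where there is no reading.
- get_calibration(name): a dict with "intrinsics" (3x3 intrinsics, pixels), "dist_coeffs" ([k1, k2, p1, p2, k3] as OpenCV has them; the pictures are not rectified), "world_from_camera" (4x4, takes a point from camera to world coordinates). Camera axes: x right, y down, z forward; pixel columns grow to the right and rows downward; lengths in m; the calibration is good to about 2 mm. A picture is of the moment at which its call begins. get_calibration takes no time and is no camera call.
A pose or a line that the arm cannot do raises Unreachable and nothing moves.
- job_done(): hands the job in, once; it reports no verdict.
The state is a dict: "time_s": time; "q": joint angles; "joint_velocities": joint speeds; "joint_torque": joint torques, N m; "eef_pos": TCP position; "tcp_rot": TCP orientation; "ft_force": force on the tool from outside, world axes, zero at the start; "torque": the same for the moment, N m; "opening": finger opening in m.
Only numpy, scipy, OpenCV 4.12 (cv2) and the standard library are available. Lean on these libraries where they do the work, as an engineer would, in place of code of your own. Each camera call takes 0.05 s, during which the arm holds its last target.

## Task

Take the spring tongs from the red rack and lower them, still open, into the housing's narrow pocket, one jaw either side of the brass spacer, feeling gently down until the tips rest lightly, with about 4 N for a second, on the depth stop at its bottom; then squeeze them firmly but not hard and draw the spacer out. Lower it gently over the empty pin, all the way down on its blue base, and stand the tongs back upright in the rack. Touch the spacer with the tongs only and leave the other two spacers, the bearing and the filter canister where they are.

Things in the scene. Friction and masses are not known exactly. Their poses are not given: they have to be found in the camera images.
- tongs_grip (a point): Grip centre of the upright steel spring tongs, midway between their two black rubber pads, 112 mm above the tips. z: up along the tongs; y: closing line. Pads 22 mm wide in x, reaching 20 mm above and below this point; 50 mm over their outer faces when open. A dark crosshead 36 mm long in y lies 34 to 42 mm above. Tongs 154 mm tall, 280 g; they stand in the red rack.
- tongs: The tongs; origin midway between the tips, same axes. Blades 4 mm thick (y), 10 mm wide (x), 92 mm free length; open 26 mm apart inside, 34 mm outside. Spring: each jaw stays open until 12 N on its pad; closing on an 18 mm wide thing takes 14 N per pad, the excess squeezes it. Carry open with 6 to 10 N; 25 to 38 N grips the spacer well.
- jaw_left: The tongs' +y jaw; same origin and axes as the tongs when open; slides along -y up to 6.5 mm as it closes, 4 mm when on the spacer.
- jaw_right: The tongs' -y jaw (likewise, mirrored).
- rack: Red tongs rack fixed to the bench: base 90 x 120 x 8 mm, with an upright well 18 mm (x) by 42 mm (y) inside; walls 12 mm thick, rim 58 mm above the bench. Origin: underside centre. The tongs' closing line lies along the rack's y.
- rack_floor (a point): Centre of the well floor of the rack, 8 mm above the bench: the tongs' tips stand here.
- housing: Grey cast housing fixed to the bench, 96 (x) x 110 (y) x 72 mm high, feet out to 160 mm in y. The yellow-edged pocket in its top is 24 mm (x) by 46 mm (y), 60 mm deep, centred. Origin: underside centre. Two small sprung pads low on the pocket's x walls press the spacer with about 4 N each; drawing it out takes roughly 4 to 7 N.
- pocket_floor (a point): Centre of the pocket's floor, 12 mm above the bench; the spacer stands on it. At both ends of the pocket (from 11.5 mm off centre outwards in y) the copper-coloured lands of a stiff depth stop stand 1 to 5 mm above the floor: set differently each time, not measured, to be found by feel. The open tongs' tips land on them, not on the floor.
- pocket_mouth (a point): Centre of the pocket's mouth, level with the housing's top, 72 mm above the bench.
- spacer_mid (a point): Centre of the brass spacer to be fetched: a ring 18 mm outside, 11 mm bore, 12 mm high, 20 g, axis z. It stands on the pocket floor, up to 2 mm off the pocket's centre along the pocket's length, held by the sprung pads.
- pin_free_seat (a point): Foot of the empty pin, on top of its blue 56 x 56 x 10 mm base plate, 10 mm above the bench. The steel pin is 7 mm thick and rises 26 mm above the plate, the last 6 mm tapered. It is the one of three like stands (about 60 to 100 mm apart) that carries no spacer.
- spacer: The same spacer; origin at the centre of its underside.
- pin_free: Stand of the empty pin (blue base with steel pin), fixed; origin underside centre.
- spacer_b_mid (a point): Centre of a like brass spacer already on its pin (leave alone).
- spacer_c_mid (a point): Centre of a like brass spacer already on its pin (leave alone).
- filter: White filter canister 76 mm across, 110 mm high, leave where it is; origin underside centre.
- bearing: Steel bearing ring 80 mm across, 23 mm high, leave where it is; origin underside centre.
Things that resemble listed ones, but are neither listed nor needed, are in the scene too. Several things have the shape of the rack; the one meant has the colours described above.

How it is judged:
By the outcome, as a careful person would: the job done as asked, in the order asked, and still so for the second after the job is handed in, with the robot touching nothing.
It also fails if it takes over 61 s, if anything falls off the work surface, if the arm or the gripper's body presses on something with over 40 N, if the wrist force passes 120 N, or if a joint passes its speed limit or range.

## Working session

There is one attempt and no reset: what is moved stays moved. The work goes in short steps, each a Python script; the robot and the scene stay as the last script left them, time stands still between calls to the robot, and variables do not carry over. Pictures are saved under pics/ and viewed, and the job is handed in when it is done.

```bash
ls; mkdir -p pics
python3 - <<'E'
from plant import *
import cv2,numpy as np
for n in ["scene","top"]:
    p,d=get_image(n); cv2.imwrite(f"pics/{n}0.png",p[:,:,::-1]); np.savez(f"{n}0.npz",p=p,d=d)
    c=get_calibration(n); print(n,c)
o=observe();print({k:o[k] for k in ["time_s","eef_pos","tcp_rot","ft_force","opening"]})
E
```

```text
pics
scene {'intrinsics': array([[384.03098922,   0.        , 254.78192326],
       [  0.        , 384.03098922, 191.01621745],
       [  0.        ,   0.        ,   1.        ]]), 'dist_coeffs': array([0.01594819, 0.        , 0.        , 0.        , 0.        ]), 'world_from_camera': array([[-0.57446362,  0.67253741, -0.46656722,  0.91594265],
       [ 0.81849405,  0.46663109, -0.3351461 ,  0.25990488],
       [-0.00768352, -0.57441174, -0.81853046,  0.82616252],
       [ 0.        ,  0.        ,  0.        ,  1.        ]])}
top {'intrinsics': array([[424.24864383,   0.        , 259.12851848],
       [  0.        , 424.24864383, 183.6650133 ],
       [  0.        ,   0.        ,   1.        ]]), 'dist_coeffs': array([0.00519796, 0.        , 0.        , 0.        , 0.        ]), 'world_from_camera': array([[ 0.00259941, -0.9953042 ,  0.09676148,  0.39208373],
       [-0.99999417, -0.00237293,  0.00245559, -0.0363018 ],
       [-0.00221445, -0.09676729, -0.99530457,  1.2140212 ],
       [ 0.        ,  0.        ,  0.        ,  1.        ]])}
{'time_s': 0.1, 'eef_pos': array([0.24243996, 0.57549344, 0.23030634]), 'tcp_rot': array([-1.71130735,  1.56907189, -2.11014864]), 'ft_force': array([0.85908465, 0.19680473, 0.04352016]), 'opening': 0.08543791933295816}
```

View pics/scene0.png

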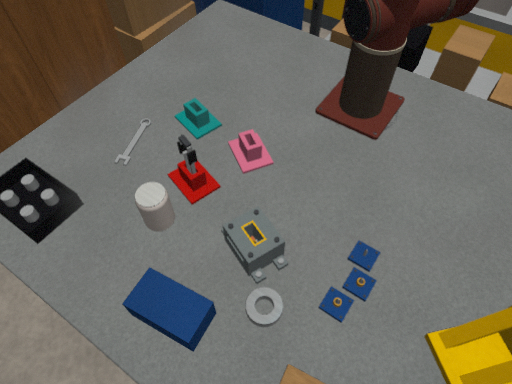

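View pics/top0.png

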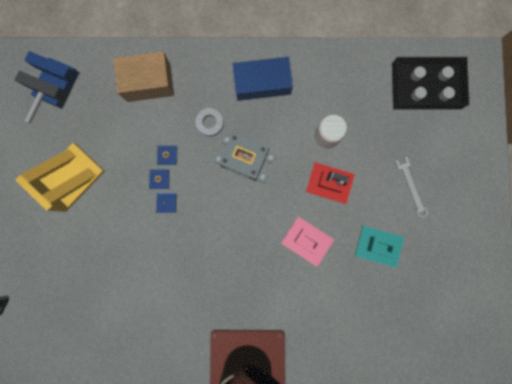

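The scene view shows the red rack with the tongs at (192,180), the housing at (255,240), and the blue stands at (364,255), (360,283) and (336,303). In the top view the rack is at (331,182), the housing at (246,157) and the stands near x=165. The stand at (166,203) looks empty. I'll zoom in next.

Run:
```python
import cv2,numpy as np
t=cv2.imread("pics/top0.png"); s=cv2.imread("pics/scene0.png")
def cr(i,x,y,w,h,W,H): return cv2.resize(i[y:y+h,x:x+w],(W,H),interpolation=cv2.INTER_CUBIC)
a=np.hstack([cr(t,200,120,100,75,400,300),cr(t,290,140,100,75,400,300)])
b=np.hstack([cr(s,205,195,100,75,400,300),cr(s,145,130,100,75,400,300)])
cv2.imwrite("pics/z1.png",np.vstack([a,b]))
a=np.hstack([cr(t,120,140,100,75,400,300),cr(s,310,240,100,75,400,300)])
cv2.imwrite("pics/z2.png",a)
```

```text
(no output)
```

View pics/z1.png

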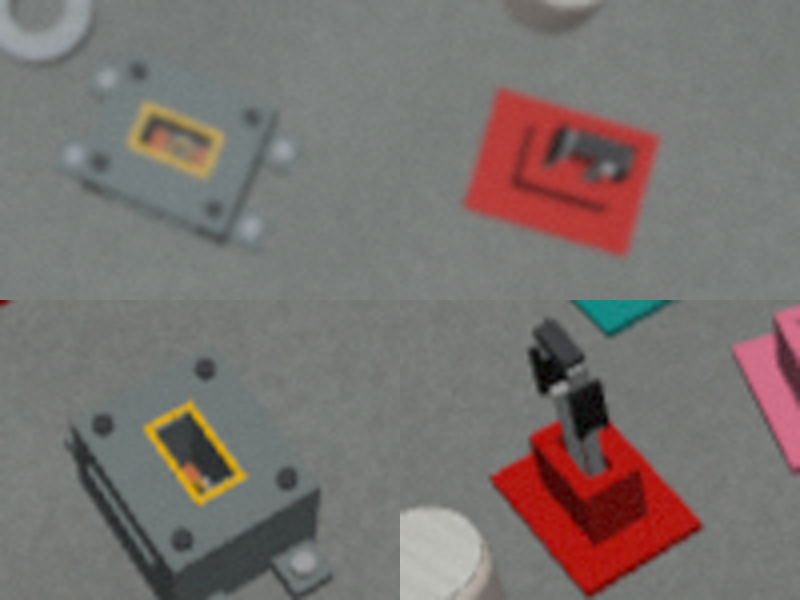

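View pics/z2.png

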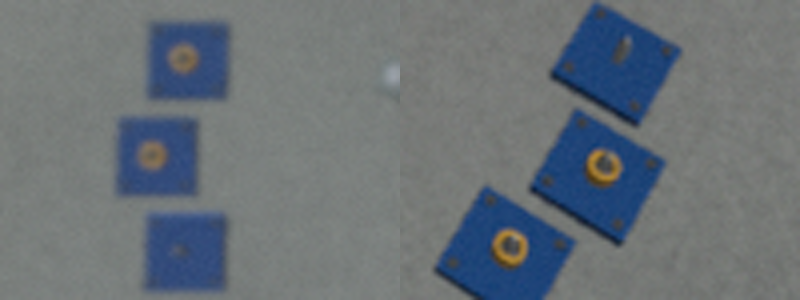

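In both views the stand at top (165,203), scene (364,255), has a bare pin, and the other two carry spacers. The pocket has a yellow rim with copper lands and the spacer inside. Next I'll measure them.

```bash
cat > h.py <<'E'
import cv2,numpy as np
from plant import *
CAL={n:get_calibration(n) for n in ["scene","top"]}
def ray(n,uv):
    c=CAL[n]; uv=np.asarray(uv,float).reshape(-1,1,2)
    xy=cv2.undistortPoints(uv,c["intrinsics"],c["dist_coeffs"]).reshape(-1,2)
    T=c["world_from_camera"]; d=np.c_[xy,np.ones(len(xy))]
    return T[:3,3],d@T[:3,:3].T
def onplane(n,uv,z):
    o,d=ray(n,uv); return o+d*((z-o[2])/d[:,2])[:,None]
def cloud(n,d):
    v,u=np.mgrid[0:384,0:512]; o,r=ray(n,np.c_[u.ravel(),v.ravel()])
    return (o+r*d.reshape(-1,1)).reshape(384,512,3)
def proj(n,P):
    c=CAL[n];Ti=np.linalg.inv(c["world_from_camera"])
    return cv2.projectPoints(np.atleast_2d(np.asarray(P,float)),cv2.Rodrigues(Ti[:3,:3])[0],Ti[:3,3],c["intrinsics"],c["dist_coeffs"])[0].reshape(-1,2)
def tri(uv1,uv2,n1="scene",n2="top"):
    o1,d1=ray(n1,uv1);o2,d2=ray(n2,uv2);d1=d1[0];d2=d2[0]
    s=np.linalg.lstsq(np.c_[d1,-d2],o2-o1,rcond=None)[0]
    a,b=o1+s[0]*d1,o2+s[1]*d2; return (a+b)/2,np.linalg.norm(a-b)
def snap(n,tag):
    p,d=get_image(n); cv2.imwrite(f"pics/{n}{tag}.png",p[:,:,::-1]); np.savez(f"{n}{tag}.npz",p=p,d=d); return p,d
def big(m,k=0):
    cs,_=cv2.findContours(m.astype(np.uint8),cv2.RETR_EXTERNAL,cv2.CHAIN_APPROX_NONE)
    return sorted(cs,key=cv2.contourArea,reverse=True)
E
cat > m.py <<'E'
from h import *
def rect(P):
    r=cv2.minAreaRect((P[:,:2]*1000).astype(np.float32)); return np.round(r[0],1),np.round(r[1],1),round(r[2],1)
for n in ["scene","top"]:
    z=np.load(n+"0.npz");p,d=z["p"],z["d"]; C=cloud(n,d)
    hsv=cv2.cvtColor(p,cv2.COLOR_RGB2HSV);H,S,V=[hsv[...,i].astype(int) for i in range(3)]
    reg=np.zeros((384,512),bool)
    # rack base: red
    red=((H<6)|(H>174))&(S>150)&(V>90); 
    if n=="top": red[320:]=0; red[:,:280]=0
    else: red[:160]=0; red[:,240:]=0
    c=big(red)[0].reshape(-1,2); print(n,"red base",rect(onplane(n,c,.008)))
    yel=(H>18)&(H<32)&(S>130)&(V>120)
    yel[:, :200]=0; yel[:,300:]=0
    c=big(yel)[0].reshape(-1,2); print(n,"yellow outer",rect(onplane(n,c,.072)), len(c))
    blue=(H>100)&(H<125)&(S>120)
    if n=="top": blue[:,:140]=0; blue[:,185:]=0;blue[:140]=0
    else: blue[:230]=0;blue[:,310:][:,90:]=0; blue[:,:310]=0
    for c in big(blue)[:3]:
        r=cv2.boundingRect(c); print(n,"blue",r,rect(onplane(n,c.reshape(-1,2),.010)))
    # tongs top from depth
    m=(C[...,2]>.15)&(C[...,2]<.175)&(d>0)&(abs(C[...,0]-.4)<.25)&(C[...,1]<-.05)&(C[...,1]>-.35)
    P=C[m]; print(n,"cross",len(P),P.mean(0) if len(P) else 0, rect(P) if len(P) else 0)
    for k,zz in [("fit",.11),]:
        pass
    m=(C[...,2]>.064)&(C[...,2]<.08)&(d>0)&(abs(C[...,0]-.45)<.15)&(abs(C[...,1])<.1)
    print(n,"housing top",rect(C[m]), np.median(C[m][:,2]))
E
python3 m.py
```

```text
scene red base (array([ 511. , -236.1]), array([136.6,  90.1]), 73.1)
scene yellow outer (array([581.2,  13. ]), array([58.1, 32. ]), 67.3) 60
scene blue (319, 287, 35, 35) (array([592.7, 237.9]), array([54.4, 56.1]), 89.7)
scene blue (343, 268, 33, 33) (array([523.5, 258.4]), array([56.5, 54.5]), 0.0)
scene blue (348, 241, 32, 30) (array([455.7, 236.5]), array([54.1, 56.9]), 89.8)
scene cross 101 [ 0.51376328 -0.22842979  0.16107561] (array([ 511.7, -231.6]), array([42. , 14.3]), 71.8)
scene housing top (array([579.1,  15.3]), array([112.1,  89.4]), 67.5) 0.07205808707624417
top red base (array([ 513. , -235.5]), array([114.9,  85.2]), 73.1)
top yellow outer (array([577.8,  29.4]), array([6.1, 1.2]), 63.4) 4
top blue (157, 194, 18, 18) (array([454.8, 232.3]), array([48.3, 48.8]), 0.1)
top blue (150, 170, 18, 18) (array([523.3, 253.7]), array([48.8, 48.9]), 0.1)
top blue (158, 147, 18, 17) (array([591.2, 232.8]), array([46.5, 49.4]), 0.1)
top cross 98 [ 0.51338992 -0.23529514  0.16040215] (array([ 513.1, -236.5]), array([41.1, 14.8]), 70.1)
top housing top (array([578.7,  10.1]), array([110.3,  86.8]), 67.6) 0.07145326622527515
```

The two views disagree by a consistent ~5 mm in y. As a reference I'll check against the robot's own base plate, which is centred at the origin.

```bash
python3 - <<'E'
from h import *
for n in ["scene","top"]:
    z=np.load(n+"0.npz");p,d=z["p"],z["d"]; C=cloud(n,d)
    hsv=cv2.cvtColor(p,cv2.COLOR_RGB2HSV);H,S,V=[hsv[...,i].astype(int) for i in range(3)]
    m=((H<10)|(H>170))&(S>70)&(C[...,2]<.04)&(C[...,2]>-.02)&(abs(C[...,1])<.2)&(C[...,0]<.2)
    c=big(m)[0].reshape(-1,2)
    zt=np.median(C[m][:,2]); P=onplane(n,c,zt)*1000
    print(n,zt,m.sum(),P.min(0),P.max(0),cv2.minAreaRect(P[:,:2].astype(np.float32)))
    # bench plane height
    g=(S<40)&(abs(C[...,2])<.03)&(d>0)&(C[...,0]>.2)&(C[...,0]<.7)&(abs(C[...,1])<.35)
    A=np.c_[C[g][:,:2],np.ones(g.sum())]; print(np.linalg.lstsq(A,C[g][:,2],rcond=None)[0])
E
python3 - <<'E'
import cv2,numpy as np
s=cv2.imread("pics/scene0.png");t=cv2.imread("pics/top0.png")
a=cv2.resize(s[70:145,310:410],(400,300),interpolation=2);b=cv2.resize(t[310:384,195:295],(400,300),interpolation=2)
cv2.imwrite("pics/z3.png",np.hstack([a,b]))
E
```

```text
scene 0.013092617600809098 1772 [-101.23066788  -98.46550361   13.0926176 ] [111.3726182  107.23564775  13.0926176 ] ((5.0163421630859375, 4.3832550048828125), (205.5691680908203, 212.65966796875), 89.94638061523438)
[ 0.0040959   0.00028776 -0.00106389]
top 0.011876090835518882 2275 [ -36.12964567 -102.80366011   11.87609084] [101.73616193  99.10740803  11.87609084] ((32.80963134765625, -1.8557357788085938), (137.27210998535156, 202.24905395507812), 0.17410673201084137)
[ 0.00282612 -0.0007887  -0.00141001]
```

View pics/z3.png

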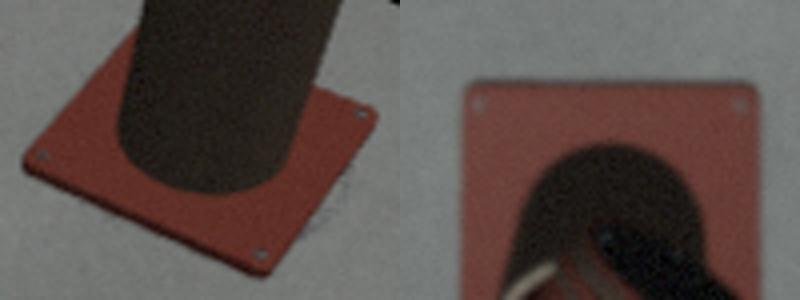

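Run:
```python
from h import *
def rect(P):
    r=cv2.minAreaRect((P[:,:2]*1000).astype(np.float32)); return np.round(r[0],1),np.round(r[1],1),round(r[2],1)
out=[]
for n in ["scene","top"]:
    z=np.load(n+"0.npz");p,d=z["p"],z["d"]
    K=8
    x0,y0=(215,210) if n=="scene" else (220,137)
    im=cv2.resize(p[y0:y0+50,x0:x0+50],None,fx=K,fy=K,interpolation=cv2.INTER_CUBIC)
    hsv=cv2.cvtColor(im,cv2.COLOR_RGB2HSV);H,S,V=[hsv[...,i].astype(int) for i in range(3)]
    y=(H>17)&(H<33)&(S>95)&(V>110)
    y[:, :100]=0
    c=big(y)[0].reshape(-1,2)
    full=lambda c:(c+.5)/K-.5+[x0,y0]
    print(n,"rim",rect(onplane(n,full(c),.072)))
    dbg=im.copy(); cv2.drawContours(dbg,[c],-1,(255,0,255),1)
    ip=full(c).mean(0)
    # draw predicted pocket floor frame and spacer circle using rim rect centre
    r=cv2.minAreaRect((onplane(n,full(c),.072)[:,:2]*1000).astype(np.float32)); cx,cy=np.array(r[0])/1000
    th=np.radians(67.5-90);R=np.array([[np.cos(th),-np.sin(th)],[np.sin(th),np.cos(th)]])
    a=np.linspace(0,2*np.pi,60)
    for off in (-2,0,2):
        P=np.array([cx,cy])+(np.c_[9*np.cos(a),9*np.sin(a)+off]/1000)@R.T
        q=(proj(n,np.c_[P,np.full(60,.024)])-[x0,y0]+.5)*K-.5
        cv2.polylines(dbg,[q.astype(np.int32)],True,{-2:(255,0,0),0:(255,255,255),2:(0,255,0)}[off],1)
    out.append(np.vstack([im,dbg]))
cv2.imwrite("pics/z4.png",cv2.resize(np.hstack(out),(600,600))[:,:,::-1])
```

```text
scene rim (array([580.9,  13. ]), array([60.6, 34.1]), 67.7)
top rim (array([582.6,   9.2]), array([58.5, 32.5]), 67.5)
```

View pics/z4.png

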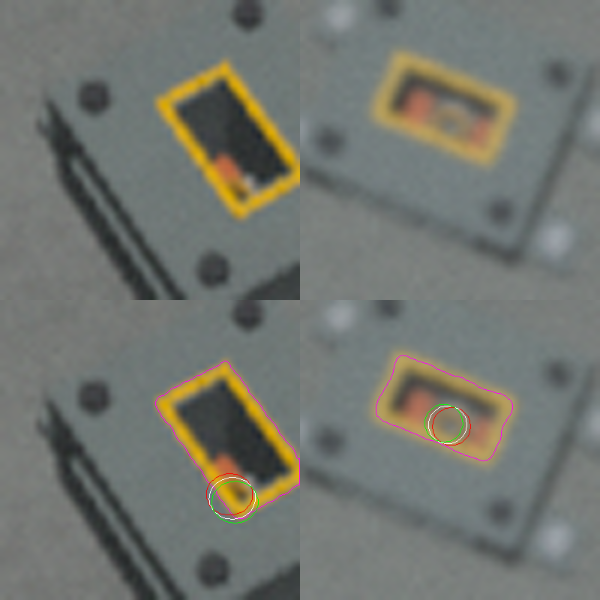

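Run:
```python
from h import *
def rect(P):
    r=cv2.minAreaRect((P[:,:2]*1000).astype(np.float32)); return np.round(r[0],1),np.round(r[1],1),round(r[2],1)
n="scene";z=np.load(n+"0.npz");p=z["p"];K=8;x0,y0=235,212
im=cv2.resize(p[y0:y0+40,x0:x0+40],None,fx=K,fy=K,interpolation=cv2.INTER_CUBIC)
hsv=cv2.cvtColor(im,cv2.COLOR_RGB2HSV);H,S,V=[hsv[...,i].astype(int) for i in range(3)]
y=(H>17)&(H<33)&(S>95)&(V>110)
c=big(y)[0].reshape(-1,2);print(rect(onplane(n,(c+.5)/K-.5+[x0,y0],.072)))
# rectified top views of pocket at z=.024 (spacer top) in housing frame about top-rim centre
th=np.radians(-22.4);R=np.array([[np.cos(th),-np.sin(th)],[np.sin(th),np.cos(th)]])
vs=[]
for n,c0 in [("top",(.5826,.0092))]:
  for zz in (.072,.024):
    p=np.load(n+"0.npz")["p"]
    s=.2 # mm/px ; image col = housing -y, row = -x
    cc,rr=np.meshgrid(np.arange(360),np.arange(260))
    hx=(130-rr)*s/1000;hy=(180-cc)*s/1000
    W=np.c_[hx.ravel(),hy.ravel()]@R.T+c0
    q=proj(n,np.c_[W,np.full(len(W),zz)]).reshape(260,360,2).astype(np.float32)
    v=cv2.remap(p,q[...,0],q[...,1],cv2.INTER_CUBIC)
    cv2.line(v,(180,0),(180,259),(255,255,255),1)
    for o in (-11.5,11.5,-23,23): cv2.line(v,(int(180-o/s),0),(int(180-o/s),259),(0,255,255),1)
    vs.append(v)
v=np.hstack(vs);cv2.imwrite("pics/z5.png",v[:,:,::-1])
```

```text
(array([580.9,  13. ]), array([60.6, 34.1]), 67.7)
```

View pics/z5.png

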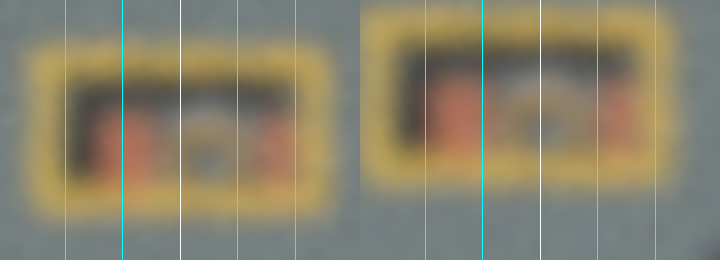

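```bash
cat >> h.py <<'E'
from scipy.spatial.transform import Rotation as Ro
import warnings; warnings.filterwarnings("ignore")
def ori(deg):
    psi=np.radians(deg);X=np.array([0,0,-1.]);Y=np.array([np.cos(psi),np.sin(psi),0]);Z=np.cross(X,Y)
    return list(Ro.from_matrix(np.c_[X,Y,Z]).as_euler("xyz"))
def st():
    o=observe();print("t%.2f"%o["time_s"],"pos",np.round(o["eef_pos"]*1000,1),"F",np.round(o["ft_force"],2),"T",np.round(o["torque"],2),"op %.2f"%(o["opening"]*1000));return o
E
python3 - <<'E'
from h import *
movep([.513,-.234,.24],ori(73.1)); st()
snap("scene","1");snap("top","1");st()
a=cv2.imread("pics/scene1.png")[110:230,120:280];b=cv2.imread("pics/top1.png")[110:230,250:410]
cv2.imwrite("pics/z6.png",np.hstack([cv2.resize(a,(400,300),interpolation=2),cv2.resize(b,(400,300),interpolation=2)]))
E
```

```text
t3.10 pos [ 513.3 -233.3  240. ] F [-0.06 -0.23  0.96] T [0.04 0.03 0.02] op 85.37
t3.20 pos [ 513.3 -233.4  240. ] F [ 0.1  -0.12  0.4 ] T [ 0.06 -0.01  0.02] op 85.13
```

View pics/z6.png

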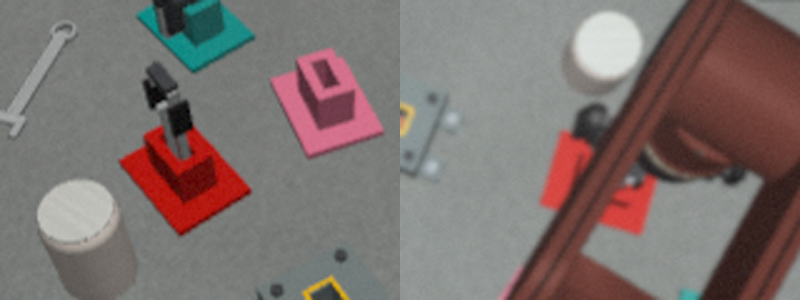

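Run:
```python
from h import *
print(proj("scene",[[.5133,-.2333,.24],[.513,-.234,.162]]))
a=cv2.imread("pics/scene1.png")[50:170,120:280]
cv2.imwrite("pics/z7.png",cv2.resize(a,(800,600),interpolation=2))
```

```text
[[177.28356244 115.19800752]
 [182.94667192 139.6231654 ]]
```

View pics/z7.png

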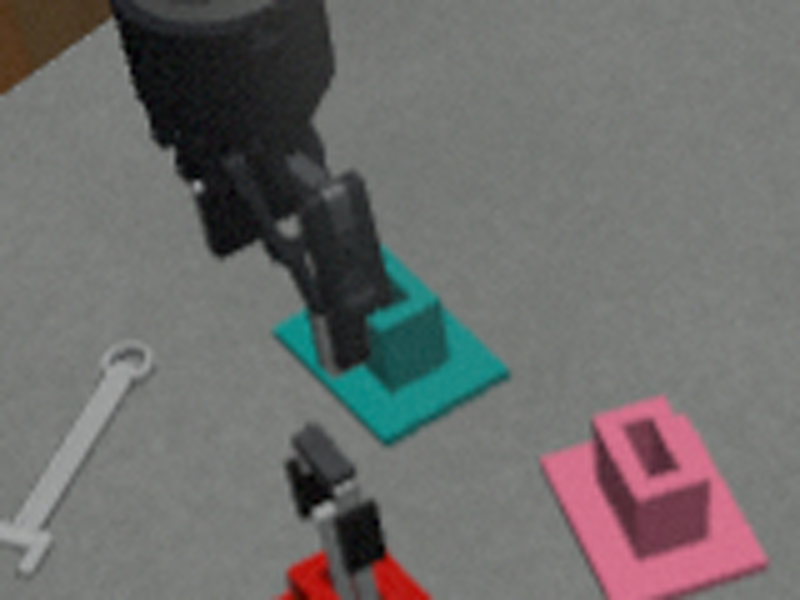

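Run:
```python
from h import *
z=np.load("scene1.npz");d=z["d"];p=z["p"];C=cloud("scene",d)
a=np.radians(73.1);ey=np.array([np.cos(a),np.sin(a)]);ex=np.array([np.sin(a),-np.cos(a)])
o=np.array([.5133,-.2333])
def loc(m):
    Q=C[m]; return np.c_[(Q[:,:2]-o)@ex,(Q[:,:2]-o)@ey,Q[:,2]]*1000
near=(np.hypot(C[...,0]-o[0],C[...,1]-o[1])<.09)&(d>0)
for lo,hi in [(.245,.255),(.255,.265),(.265,.275),(.275,.29)]:
    L=loc(near&(C[...,2]>lo)&(C[...,2]<hi))
    for s in (1,-1):
        Q=L[L[:,1]*s>0]
        if len(Q): print(lo,s,len(Q),"x",np.percentile(Q[:,0],[2,50,98]).round(1),"y",np.percentile(Q[:,1],[2,50,98]).round(1))
print("tongs")
for lo,hi in [(.158,.17),(.14,.158),(.125,.14),(.1,.125),(.08,.1),(.065,.08)]:
    L=loc(near&(C[...,2]>lo)&(C[...,2]<hi))
    print(lo,len(L),"x",np.percentile(L[:,0],[2,50,98]).round(1),"y",np.percentile(L[:,1],[2,50,98]).round(1))
```

```text
0.245 1 2 x [-10.8  -6.   -1.2] y [49.1 49.3 49.4]
0.245 -1 6 x [-7.7 -2.   2.1] y [-43.9 -42.8 -40.9]
0.255 1 17 x [-7.1  5.7  8.8] y [43.3 50.2 56.6]
0.255 -1 32 x [-11.3  -1.1   8.6] y [-45.5 -41.6 -40. ]
0.265 1 43 x [-12.6   2.    8.9] y [45.4 55.5 58.5]
0.265 -1 34 x [-9.4  0.4  8.9] y [-46.1 -41.6 -40. ]
0.275 1 46 x [-7.8  4.7  9. ] y [44.8 55.3 59.1]
0.275 -1 41 x [-5.8  2.6  8.8] y [-46.3 -41.8 -40.3]
tongs
0.158 80 x [-8.7 -1.1  4.9] y [-16.1   2.5  18.9]
0.14 57 x [-10.6   1.7   7.9] y [-20.8  19.8  24.7]
0.125 61 x [-11.3   1.9   8.9] y [-22.2  24.2  26.6]
0.1 127 x [-10.3   0.5   9.3] y [-22.7  22.7  27.9]
0.08 27 x [-6.8 -0.3  3.7] y [-16.  -12.3  19.3]
0.065 27 x [-4.4 -0.1  4.2] y [-14.8  17.1  20.2]
```

Measured in one view, the fingers and tongs have the same offset, so the tongs sit within ~1 mm of the TCP axis. That makes the scene camera about +1.7 mm off in y. Descending to grasp.

Run:
```python
from h import *
print(move_l([.5133,-.2335,.098],feed=.12,max_force=10)); st()
try:
    print(gripper_to(.046,f_grip=8))
except Exception as e: print("EXC",repr(e))
st(); hold(.2); st()
```

```text
False
t4.53 pos [ 514.  -233.9   99. ] F [0.05 0.93 0.1 ] T [-0.03  0.01 -0.03] op 85.11
False
t5.02 pos [ 514.  -233.8   99.2] F [0.47 0.96 5.52] T [ 0.24  0.14 -0.  ] op 45.93
t5.22 pos [ 514.  -233.8   99.2] F [-0.45  1.09  5.65] T [ 0.25  0.13 -0.  ] op 46.36
```

Run:
```python
from h import *
gripper_to(.0494,f_grip=20); 
for i in range(4): hold(.08); st()
move_l([.514,-.234,.112],feed=.05); st(); hold(.2)
for i in range(3): hold(.05); st()
snap("scene","2")
a=cv2.imread("pics/scene2.png")[80:200,120:280]
cv2.imwrite("pics/z8.png",cv2.resize(a,(800,600),interpolation=2))
```

```text
t5.52 pos [ 513.8 -233.8   98.6] F [-0.91  0.23  4.91] T [-0.01 -0.02  0.02] op 49.89
t5.60 pos [ 513.7 -233.8   98.6] F [-0.17  0.16  5.65] T [ 0.02  0.01 -0.01] op 49.60
t5.68 pos [ 513.8 -233.8   98.7] F [ 0.4  -0.19  5.83] T [0.07 0.04 0.05] op 49.26
t5.77 pos [ 513.7 -233.9   98.6] F [-0.02 -1.84  5.69] T [ 0.04 -0.01 -0.02] op 49.38
t6.20 pos [ 513.9 -233.9  111.9] F [-0.39  0.27 -2.61] T [-0.   -0.02  0.03] op 49.61
t6.45 pos [ 513.8 -233.8  111.6] F [-0.25  0.22 -3.45] T [ 0.   -0.   -0.01] op 49.30
t6.50 pos [ 513.8 -233.9  111.7] F [ 0.42  0.89 -2.71] T [ 0.01 -0.04  0.03] op 49.36
t6.55 pos [ 513.8 -233.9  111.8] F [ 0.03 -0.37 -3.52] T [-0.01 -0.05 -0.  ] op 49.49
```

View pics/z8.png

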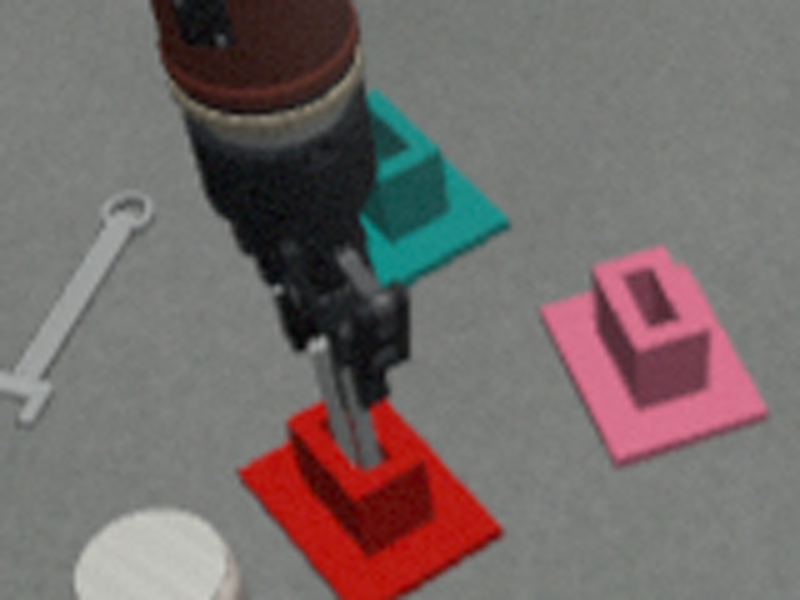

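The grip holds: the wrist reads −2.8 N (the tongs' weight) at an opening of 49.4 mm, and the image shows the tongs lifted inside the red rack. Carrying them over to the pocket.

Run:
```python
from h import *
move_l([.5138,-.2339,.205],feed=.15)
movep([.581,.0102,.205],ori(67.6)); st()
move_l([.581,.0102,.172],feed=.1); hold(.2); st()
snap("scene","3");snap("top","3")
a=cv2.imread("pics/scene3.png")[160:280,180:340];b=cv2.imread("pics/top3.png")[110:200,190:310]
cv2.imwrite("pics/z9.png",cv2.resize(a,(800,600),interpolation=2));cv2.imwrite("pics/z10.png",cv2.resize(b,(600,450),interpolation=2))
```

```text
t8.36 pos [580.6   9.3 204.3] F [ 0.14 -0.33 -2.64] T [-0.03  0.02  0.05] op 49.79
t9.04 pos [581.6  10.  173. ] F [ 1.05 -0.58 -1.75] T [0.03 0.02 0.01] op 49.13
```

View pics/z9.png

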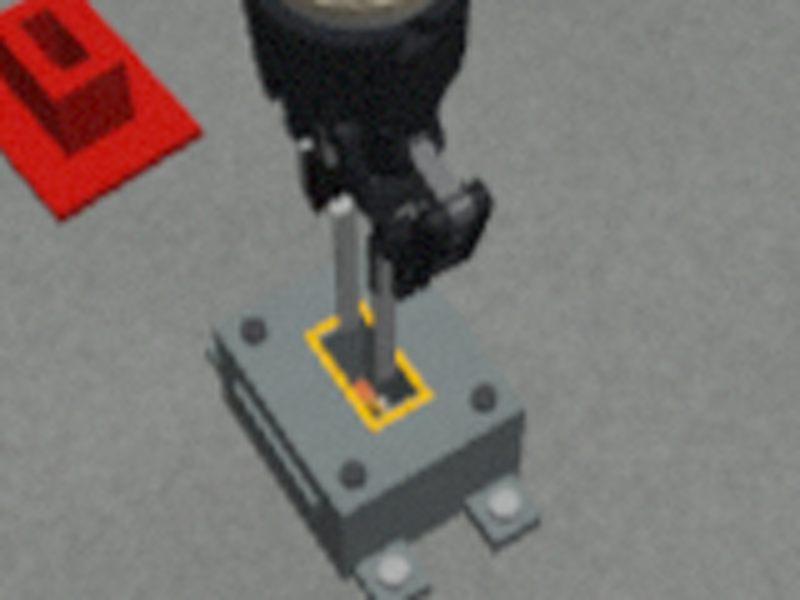

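View pics/z10.png

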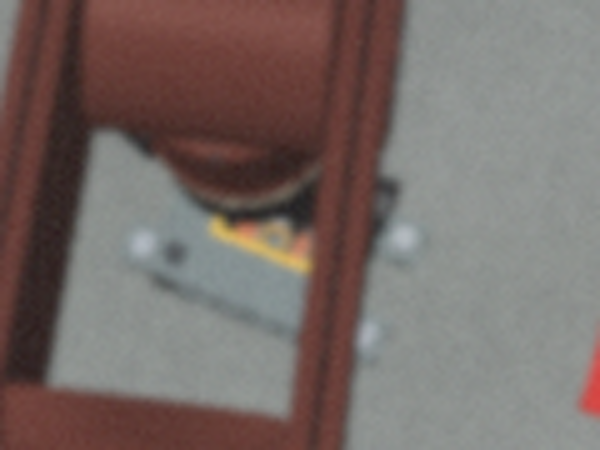

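Run:
```python
from h import *
im=cv2.imread("pics/scene3.png");K=10;x0,y0=230,215
v=cv2.resize(im[y0:y0+40,x0:x0+50],None,fx=K,fy=K,interpolation=2);g=v.copy()
th=np.radians(67.6-90);R=np.array([[np.cos(th),-np.sin(th)],[np.sin(th),np.cos(th)]])
corr=np.array([-.0005,.0017])
def box(c,hx,y1,y2,z,col):
    P=np.array([[-hx,y1],[hx,y1],[hx,y2],[-hx,y2]])/1000@R.T+c+corr
    q=(proj("scene",np.c_[P,np.full(4,z)])-[x0,y0]+.5)*K-.5
    cv2.polylines(g,[q.astype(np.int32)],True,col,1)
box([.5814,.0112],12,-23,23,.072,(255,255,0))
t=[.5815,.010]
box(t,5,13,17,.0824,(0,255,0));box(t,5,-17,-13,.0824,(0,255,0))
s=np.array([.5814,.0112])
cv2.imwrite("pics/z11.png",np.vstack([v,g])[:,:500])
```

```text
(no output)
```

View pics/z11.png

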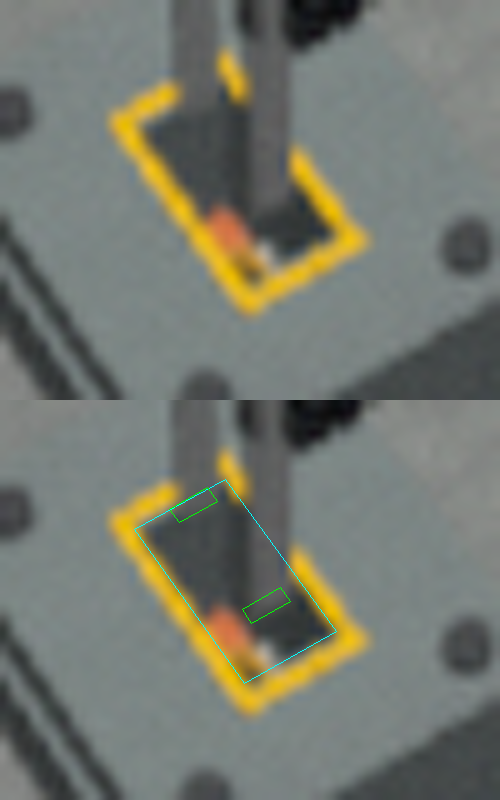

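The jaw tips in the image match the prediction: near tip at scene px (256,236), far tip (249,225). Both lie inside the pocket outline, so I'll feel down.

Run:
```python
from h import *
print(move_l([.5812,.0104,.120],feed=.06,max_force=5)); hold(.2); st(); 
F=np.mean([observe()["ft_force"] for _ in range(1)],0);
fs=[]
for i in range(6): hold(.03); fs.append(observe()["ft_force"])
print("base F",np.mean(fs,0))
print(move_l([.5812,.0104,.098],feed=.012,max_force=2.5)); st(); hold(.1);st()
```

```text
False
t10.36 pos [581.6  10.4 120.6] F [-1.14  0.4  -2.94] T [-0.01 -0.01 -0.02] op 49.46
base F [-0.21328371 -0.15748716 -2.55157382]
True
t11.73 pos [581.2  10.4 105.3] F [-0.28 -0.33  6.05] T [-0.04 -0.01  0.03] op 49.22
t11.83 pos [581.2  10.4 105.3] F [ 0.13 -0.7   6.04] T [-0.03  0.03 -0.06] op 49.45
```

Run:
```python
from h import *
def fz(n=6):
    f=[]
    for i in range(n): hold(.02); f.append(observe()["ft_force"])
    return np.mean(f,0)
z=.1053
B=-2.62
log=[]
for i in range(12):
    move_l([.5812,.0104,z],feed=.02); F=fz(5)[2]-B; o=observe(); log.append((round(z*1000,2),round(o["eef_pos"][2]*1000,2),round(F,2),round(o["time_s"],2)))
    if 3.4<F<4.6: break
    z+= np.clip((F-4)*.00008,-.0003,.0003)
print(log)
if 3.2<F<4.8:
    for i in range(6): F=fz(10); print(np.round(F,2), round(F[2]-B,2))
st()
```

```text
[(105.3, np.float64(105.34), np.float64(3.78), 12.18)]
[ 0.24 -0.04  1.12] 3.74
[0.33 0.02 1.25] 3.87
[ 0.2  -0.1   1.35] 3.97
[ 0.53 -0.23  1.2 ] 3.82
[ 0.42 -0.31  1.36] 3.98
[ 0.76 -0.18  1.2 ] 3.82
t13.18 pos [581.3  10.4 105.3] F [0.67 0.64 1.64] T [ 0.   -0.14 -0.01] op 49.52
```

Run:
```python
from h import *
move_l([.5812,.0104,.1068],feed=.03); hold(.1);st()
gripper_to(.036,f_grip=31); st(); hold(.3); st()
move_l([.5812,.0104,.125],feed=.03); st(); 
move_l([.5812,.0104,.185],feed=.06); hold(.2); st()
snap("scene","4");snap("top","4")
a=cv2.imread("pics/scene4.png")[160:280,180:340];cv2.imwrite("pics/z12.png",cv2.resize(a,(800,600),interpolation=2))
```

```text
t13.53 pos [580.6  10.5 106.1] F [ 0.58  0.21 -2.77] T [-0.01 -0.02  0.04] op 49.82
t13.78 pos [581.1  10.6 106.7] F [ 0.12  0.2  -1.71] T [0.18 0.05 0.04] op 39.78
t14.08 pos [581.1  10.5 106.8] F [ 0.3   0.71 -2.54] T [ 0.28  0.08 -0.04] op 39.85
t14.84 pos [581.4  10.3 125.4] F [-0.18 -0.94 -3.26] T [-0.04 -0.05 -0.04] op 39.80
t16.19 pos [580.9  10.4 184.5] F [ 0.2  -0.04 -3.49] T [-0.01 -0.03 -0.02] op 39.61
```

View pics/z12.png

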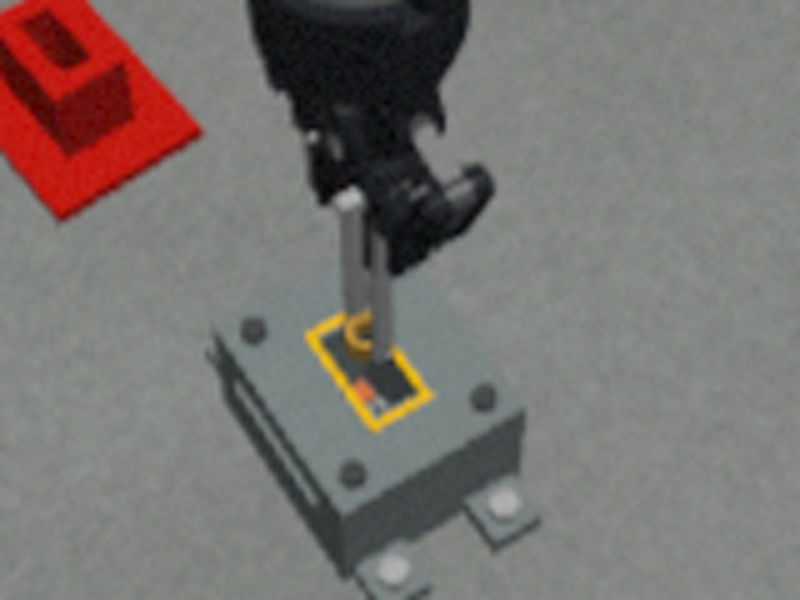

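The spacer is held between the jaws at scene px (252,227) and has left the pocket. Next I'll refine the pin position from the first images.

Run:
```python
from h import *
a=cv2.imread("pics/scene0.png")[238:275,345:384];b=cv2.imread("pics/top0.png")[190:217,152:182]
cv2.imwrite("pics/z13.png",np.hstack([cv2.resize(a,(390,370),interpolation=2),cv2.resize(b,(400,370),interpolation=2)]))
for p in [[456,235,10],[456,235,36]]: print(proj("scene",np.array(p)/1000),proj("top",np.array(p)/1000))
# plate top by saturation split: brighter top face vs dark side
z=np.load("scene0.npz");p=z["p"];hsv=cv2.cvtColor(p,cv2.COLOR_RGB2HSV);H,S,V=[hsv[...,i].astype(int) for i in range(3)]
K=8;im=cv2.resize(p[236:276,342:386],None,fx=K,fy=K,interpolation=2)
hsv=cv2.cvtColor(im,cv2.COLOR_RGB2HSV);H,S,V=[hsv[...,i].astype(int) for i in range(3)]
for vt in (60,85,95,105):
    m=(H>100)&(H<125)&(S>120)&(V>vt); c=big(m)[0].reshape(-1,2); P=onplane("scene",(c+.5)/K-.5+[342,236],.010)*1000
    r=cv2.minAreaRect(P[:,:2].astype(np.float32)); print(vt,np.round(r[0],1),np.round(r[1],1),round(r[2],1))
```

```text
[[362.76420881 254.85540686]] [[164.59994321 202.06242872]]
[[365.31744509 249.81140263]] [[162.50394784 201.56100082]]
60 [455.6 236.7] [54.8 57.8] 89.6
85 [454.6 236.7] [54.8 56. ] 89.6
95 [454.4 236.7] [54.8 55.5] 89.6
105 [454.1 236.7] [54.8 54.9] 89.6
```

View pics/z13.png

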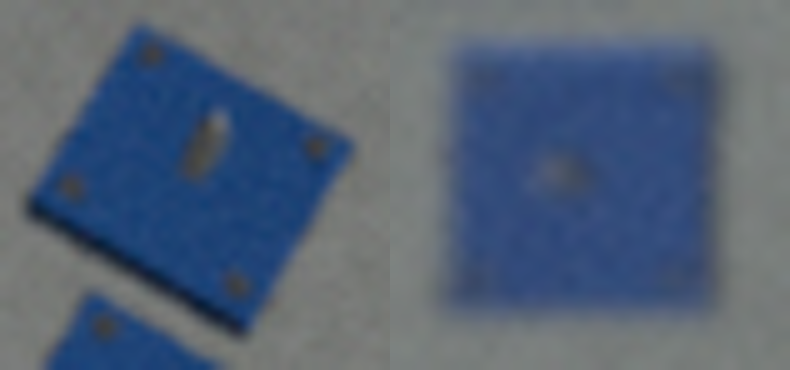

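Run:
```python
from h import *
move_l([.581,.0104,.205],feed=.12)
movep([.4549,.2348,.205],ori(90)); st()
move_l([.4549,.2348,.141],feed=.1); hold(.25); st()
snap("scene","5")
a=cv2.imread("pics/scene5.png")[210:285,310:410];cv2.imwrite("pics/z14.png",cv2.resize(a,(800,600),interpolation=2))
```

```text
t17.62 pos [455.5 234.2 204.9] F [ 0.96 -0.47 -3.27] T [-0.02 -0.01  0.02] op 39.64
t18.66 pos [455.4 235.  141.8] F [ 1.18 -0.19 -2.93] T [-0.01  0.03  0.07] op 39.64
```

View pics/z14.png

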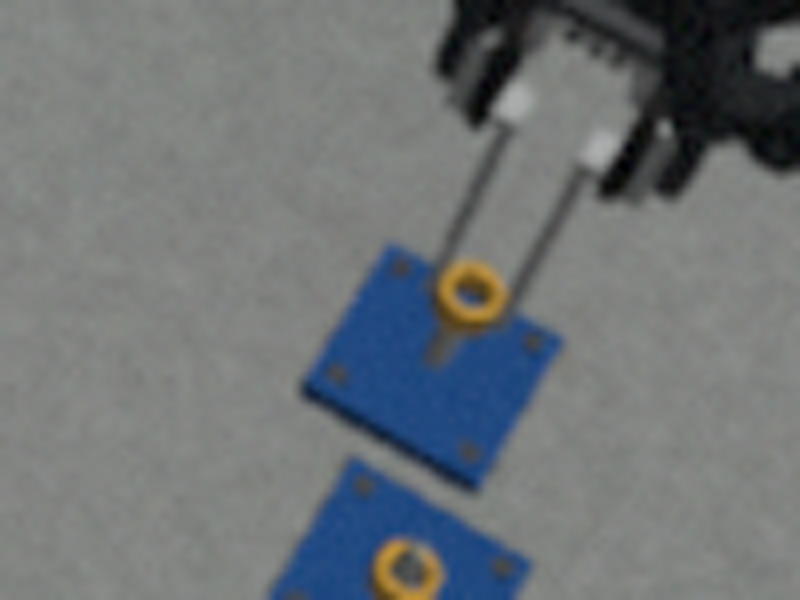

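```bash
cat > ring.py <<'E'
from h import *
import sys
def rings(tag):
    p=np.load(f"scene{tag}.npz")["p"];K=8;x0,y0=310,215
    im=cv2.resize(p[y0:y0+105,x0:x0+90],None,fx=K,fy=K,interpolation=2)
    hsv=cv2.cvtColor(im,cv2.COLOR_RGB2HSV);H,S,V=[hsv[...,i].astype(int) for i in range(3)]
    br=(H>10)&(H<30)&(S>110)&(V>60)
    out=[]
    for c in big(br)[:4]:
        if cv2.contourArea(c)<800: continue
        c=c.reshape(-1,2); x,y,w,h=cv2.boundingRect(c); M=cv2.moments(c)
        full=lambda q:(np.asarray(q)+.5)/K-.5+[x0,y0]
        out.append((full([M["m10"]/M["m00"],M["m01"]/M["m00"]]),full([x+w/2-.5,y+h/2-.5]),w/K,h/K))
    return out
def plates(tag,vt=95):
    p=np.load(f"scene{tag}.npz")["p"];K=8;x0,y0=310,230
    im=cv2.resize(p[y0:y0+100,x0:x0+90],None,fx=K,fy=K,interpolation=2)
    hsv=cv2.cvtColor(im,cv2.COLOR_RGB2HSV);H,S,V=[hsv[...,i].astype(int) for i in range(3)]
    m=(H>100)&(H<125)&(S>120)&(V>vt);o=[]
    for c in big(m)[:3]:
        P=onplane("scene",(c.reshape(-1,2)+.5)/K-.5+[x0,y0],.010)*1000
        r=cv2.minAreaRect(P[:,:2].astype(np.float32)); o.append((np.round(r[0],1),np.round(r[1],1)))
    return o
if __name__=="__main__":
    for x in plates("0"): print("plate",x)
    for t,zs in [("0",(16,)),("5",(16,53))]:
        for g in rings(t):
            print(t,np.round(g[0],2),np.round(g[1],2),round(g[2],1),round(g[3],1),[np.round(onplane("scene",g[1],z/1000)[0]*1000,1)[:2] for z in zs],[np.round(onplane("scene",g[0],z/1000)[0]*1000,1)[:2] for z in zs])
E
python3 ring.py
```

```text
plate (array([592.3, 238.1]), array([55.8, 55.2]))
plate (array([522.3, 258.5]), array([55.1, 55.1]))
plate (array([454.4, 236.7]), array([54.8, 55.5]))
0 [336.65 302.12] [336.88 301.69] 8.0 8.9 [array([590.6, 238.3])] [array([591.7, 238.3])]
0 [359.81 282.1 ] [360.31 281.62] 7.9 8.5 [array([521.2, 259.2])] [array([522.8, 258.8])]
5 [368.27 246.63] [368.56 246.62] 8.9 8.5 [array([432.6, 237. ]), array([454.6, 238. ])] [array([433. , 236.4]), array([455. , 237.5])]
5 [336.65 302.12] [336.88 301.69] 8.0 8.9 [array([590.6, 238.3]), array([605.5, 239.2])] [array([591.7, 238.3]), array([606.5, 239.3])]
5 [359.83 282.1 ] [360.38 281.56] 8.0 8.4 [array([521. , 259.3]), array([539. , 259.3])] [array([522.8, 258.8]), array([540.8, 258.9])]
```

The held ring sits about (0.6, 0.5) mm off the pin axis; at scene px (368.3,246.6) it is just above the pin at (365,254). I'll correct that and lower gently.

Run:
```python
from h import *
move_l([.4543,.2343,.138],feed=.03); hold(.2);
fs=[]
for i in range(8): hold(.02); fs.append(observe()["ft_force"])
print(np.mean(fs,0)); st()
print(move_l([.4543,.2343,.112],feed=.025,max_force=2.5)); st()
```

```text
[-0.18538399  0.12237165 -2.542809  ]
t19.29 pos [454.3 234.3 138. ] F [-0.09  0.77 -2.45] T [-0.01  0.03  0.03] op 40.06
False
t20.48 pos [454.5 234.4 112.2] F [ 0.69  0.75 -3.04] T [-0.03  0.01  0.04] op 40.02
```

No contact, so the ring is over the pin. Continuing down to the plate.

Run:
```python
from h import *
print(move_l([.4543,.2343,.099],feed=.01,max_force=2.5)); st();hold(.15);st()
snap("scene","6")
a=cv2.imread("pics/scene6.png")[210:310,310:410];cv2.imwrite("pics/z15.png",cv2.resize(a,(600,600),interpolation=2))
```

```text
True
t21.27 pos [454.3 234.3 104.6] F [0.53 0.36 4.71] T [-0.02 -0.05 -0.05] op 40.21
t21.43 pos [454.3 234.3 104.6] F [0.08 0.03 5.83] T [-0.01 -0.03 -0.02] op 39.67
```

View pics/z15.png

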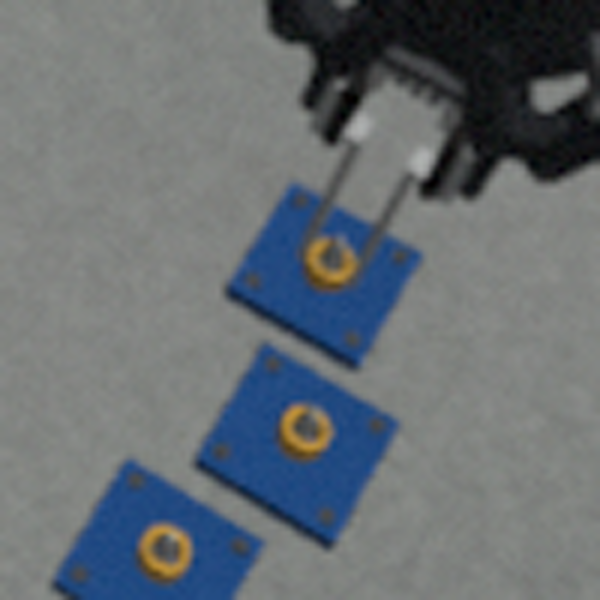

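Contact came at TCP z 104.6 mm against a predicted 104.8, so the spacer is seated. Releasing it by letting the jaws open, then rising.

Run:
```python
from h import *
move_l([.4543,.2343,.1048],feed=.02); hold(.1); st()
gripper_to(.0494,f_grip=20); hold(.25); st()
move_l([.4543,.2343,.130],feed=.03); st()
move_l([.4543,.2343,.205],feed=.1); hold(.1); st()
snap("scene","7")
a=cv2.imread("pics/scene7.png")[190:310,290:410];cv2.imwrite("pics/z16.png",cv2.resize(a,(600,600),interpolation=2))
from ring import rings
for g in rings("7"): print(np.round(g[0],2),round(g[2],1),round(g[3],1),np.round(onplane("scene",g[0],.016)[0]*1000,1))
```

```text
t21.82 pos [454.3 234.3 104.7] F [-0.1   0.82  0.3 ] T [ 0.02 -0.09  0.03] op 39.87
t22.33 pos [454.2 234.3 104.6] F [-0.37 -0.74 -3.06] T [-0.04 -0.02 -0.01] op 49.84
t23.32 pos [454.1 234.2 129.8] F [ 0.43  0.8  -3.18] T [-0.02 -0.07 -0.01] op 49.41
t24.32 pos [453.6 234.1 203.9] F [-0.96 -0.31 -2.31] T [-0.02 -0.01 -0.01] op 49.51
[336.65 302.11] 8.0 8.8 [591.7 238.3  16. ]
[359.83 282.1 ] 8.0 8.5 [522.8 258.8  16. ]
[364.03 254.02] 7.6 8.0 [455.8 236.6  16. ]
```

View pics/z16.png

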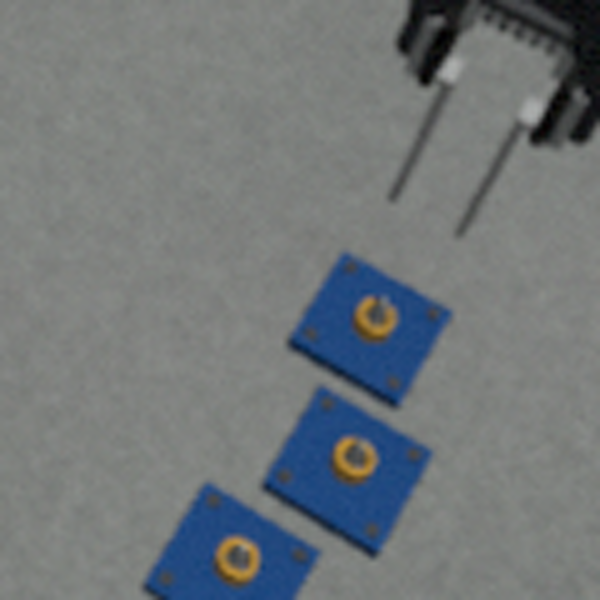

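The spacer is seated on the pin at scene px (364,254), and the tongs are open and clear of it. Taking the tongs back to the rack.

Run:
```python
from h import *
movep([.5137,-.2338,.205],ori(73.1)); hold(.1); st()
print(move_l([.5137,-.2338,.160],feed=.1,max_force=6)); hold(.15); st()
snap("scene","8")
a=cv2.imread("pics/scene8.png")[100:200,130:250];cv2.imwrite("pics/z17.png",cv2.resize(a,(720,600),interpolation=2))
```

```text
t26.20 pos [ 514.1 -232.6  205. ] F [ 0.9   0.14 -2.35] T [-0.03 -0.01  0.04] op 49.09
False
t26.95 pos [ 514.3 -234.2  161.1] F [ 0.12 -0.58 -2.07] T [ 0.03 -0.01  0.03] op 49.45
```

View pics/z17.png

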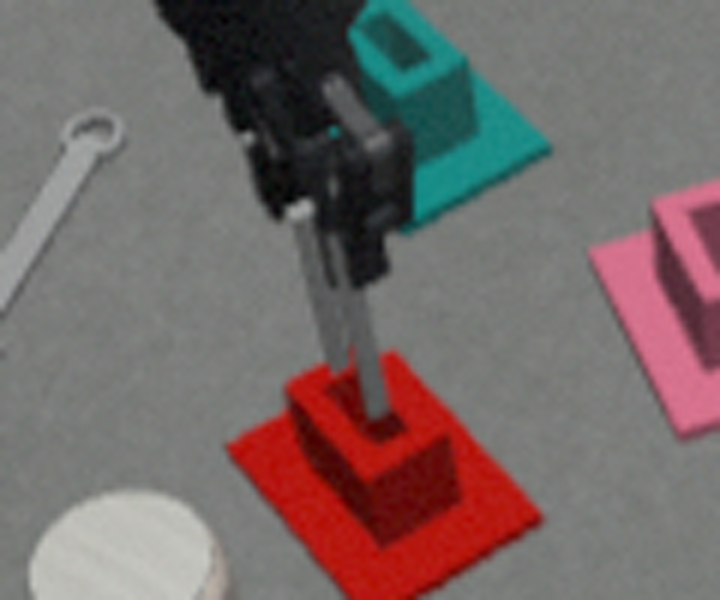

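The tips are over the well. Near tip at crop (377,415), inside the opening. Lowering under the force guard.

Run:
```python
from h import *
print(move_l([.5135,-.2338,.106],feed=.06,max_force=5)); st()
print(move_l([.5135,-.2338,.092],feed=.015,max_force=2.5)); st(); hold(.15); o=st()
```

```text
False
t28.05 pos [ 513.9 -234.   106.5] F [-0.7   0.11 -2.45] T [ 0.02 -0.02  0.01] op 49.50
True
t28.63 pos [ 513.6 -233.9   98.5] F [-0.13  0.18  5.36] T [-0.12 -0.05 -0.04] op 49.57
t28.78 pos [ 513.5 -233.9   98.5] F [0.05 0.11 4.97] T [-0.09 -0.02  0.05] op 49.63
```

Run:
```python
from h import *
move_l([.5136,-.2338,.0987],feed=.02); hold(.1); st()
gripper_to(.085); hold(.2); st()
move_l([.5136,-.2338,.13],feed=.06); move_l([.5136,-.2338,.25],feed=.15); st()
movep([.40,.05,.35],ori(73.1)); hold(.3); st()
for n in ("scene","top"): snap(n,"9")
s=cv2.imread("pics/scene9.png");t=cv2.imread("pics/top9.png")
cv2.imwrite("pics/z18.png",np.hstack([cv2.resize(s[110:230,110:230],(400,400),interpolation=2),cv2.resize(s[210:330,280:400],(400,400),interpolation=2)]))
z=np.load("scene9.npz");d=z["d"];C=cloud("scene",d)
a=np.radians(73.1);ey=np.array([np.cos(a),np.sin(a)]);ex=np.array([np.sin(a),-np.cos(a)]);o=np.array([.5133,-.2333])
near=(np.hypot(C[...,0]-o[0],C[...,1]-o[1])<.06)&(d>0)
for lo,hi in [(.155,.175),(.125,.14),(.1,.125),(.065,.08)]:
    Q=C[near&(C[...,2]>lo)&(C[...,2]<hi)];L=np.c_[(Q[:,:2]-o)@ex,(Q[:,:2]-o)@ey,Q[:,2]]*1000
    if len(L): print(lo,len(L),"x",np.percentile(L[:,0],[2,50,98]).round(1),"y",np.percentile(L[:,1],[2,50,98]).round(1),"zmed",np.median(L[:,2]).round(1))
from ring import rings
for g in rings("9"): print(np.round(g[0],2))
```

```text
t29.13 pos [ 513.5 -233.7   98.5] F [0.04 0.24 0.14] T [-0.1  -0.02  0.02] op 49.39
t29.78 pos [ 513.6 -233.8   98.7] F [ 0.23 -0.29 -0.94] T [0.03 0.01 0.03] op 84.95
t31.41 pos [ 513.  -233.4  248.7] F [0.2  0.07 0.14] T [-0.01 -0.   -0.02] op 85.10
t32.93 pos [400.2  49.5 349.6] F [0.12 0.73 0.3 ] T [-0.   -0.05  0.03] op 84.79
0.155 91 x [-8.8 -1.6  4.6] y [-16.2   4.8  20.1] zmed 162.2
0.125 62 x [-12.2   1.2   8.4] y [-22.2  24.8  27.5] zmed 132.6
0.1 120 x [-11.6  -0.6   9.1] y [-21.5  24.   28.4] zmed 111.0
0.065 29 x [-5.1 -0.4  4. ] y [-14.1  18.   20.3] zmed 73.1
[336.65 302.11]
[359.83 282.1 ]
[363.99 254.03]
```

View pics/z18.png

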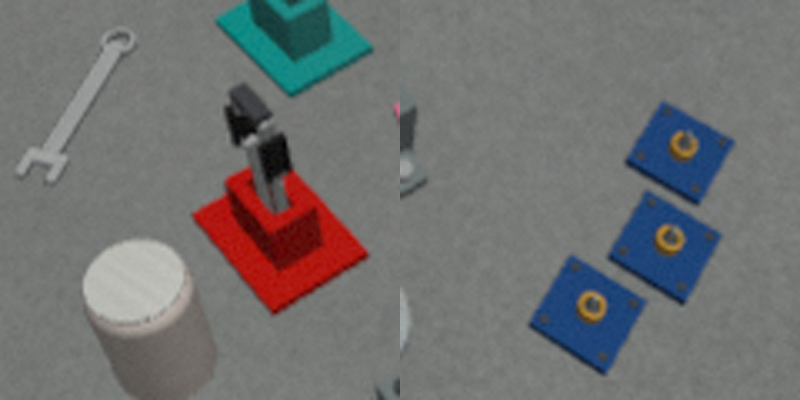

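View pics/scene9.png

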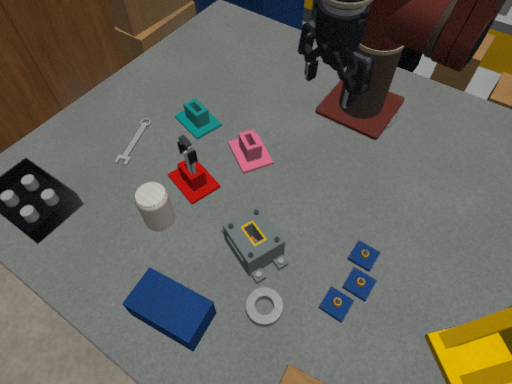

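The tongs stand upright in the red rack at (190,170) with the crosshead at 162 mm. All three stands carry a spacer, and the bearing at (264,306) and filter at (155,205) haven't moved. The robot is clear, so I'm handing in.

```bash
python3 -c "
from plant import *
print(job_done())"
```

```text
the job is handed in; nothing more can be done
None
```

The spacer is on the empty pin, the tongs are back upright in the red rack, and the job was handed in at about 33 s of the 61 s allowed.

- **Depth stop:** I took the tongs open and felt down the pocket until the tips met the stop, about 2.7 mm above the pocket floor. They rested there at about 3.9 N for just over 1 s. First touch peaked at about 8.6 N for 0.1–0.3 s before it settled.
- **Spacer drawn out:** I raised the tongs 1.5 mm, squeezed with 31 N and drew the spacer out.
- **Placing on the pin:** I corrected the spacer by about 0.8 mm from a picture, then lowered it. It touched down at 104.6 mm against the 104.8 mm I expected for fully seated, at about 8 N before I eased off. Pictures after release and at the end show it seated on the pin.
- **Tongs back:** They stand upright at the height they started from, with the robot clear of everything.
- **Left alone:** The other two spacers are at the same pixels as before. The bearing and filter look unmoved.

**Where readings disagreed:**
- **Cameras:** the two views differed by about 4–5 mm in y. I corrected for this using the robot's base and fingers.
- **Gripper opening:** it read 39.8 mm on the spacer, where about 42 mm was expected. I put this down to give in the tongs or rubber pads and did not check it further.
- **Carrying grip:** it was not the 6–10 N asked for, because a request for 8 N still closed the jaws (4 mm in total, in the rack). I held the opening at 49.4 mm instead, which kept the jaws essentially open at roughly 12 N per pad.

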